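# Post a cracked tag through the reclaim bin's swing flap

## Robot

A 6-joint arm with a two-finger parallel gripper is mounted at the origin on the work surface. World frame = base frame: x ahead of the robot, y to its left, z up, the work surface at z = 0. Lengths are in mm, angles in rad, forces in N, time in s.
With the tool pointing down it reaches from about 350 to 875 mm from the base axis. Payload 4.2 kg.
Tool frame: the origin (TCP) lies at the very end of the fingers, on their centre line; the grasp point (between the pads) lies arm.grip_depth behind it (arm.grip_depth is the distance from the TCP to the grasp point, in mm); z points along the fingers, y is the direction in which the jaws open and shut (so a half turn about z gives the same grasp; the last joint's range is limited). The gripper opens to 85 mm and grips with 20 to 120 N. Pads are 22 mm wide; open, the fingers measure 114 mm over their backs; the gripper's body (76 mm by 85 mm) begins 54 mm behind the grasp point. The pads swing forward as they close: fully open they stand 13 mm farther back than shut.
Start: joints at [-1.048, 0.385, 0.008, 0, -1.194, -0.259], TCP at [162.986, -603.353, 231.312] pointing down, gripper open.
Joint ranges: [-3.14, 3.14], [-1.21, 2.06], [-1.07, 1.41], [-3.16, 2.05], [-2.99, -0.16], [-3.1, 3.1]. Speed limits (rad/s): [2.79, 2.79, 3.14, 3.14, 3.14, 3.14].

## Interface

Orientations are given as a unit quaternion [x, y, z, w].
In Python, from bench import arm, optics, workorder gives the robot as it stands. The module is installed in compiled form; this text tells all that it offers.
- The arm moves only by the tool play_rows, never from a script. Its arguments are lists of equal length, an entry for each row: "travel": the shift along the tool's x, y, z in m, a list of three; "rotation": the turn, a rotation vector about the tool's x, y, z in rad, a list of three; "grip": the opening, from 0 (shut) to 1 (fully open). In form: {"travel": [[x, y, z], ...], "rotation": [[rx, ry, rz], ...], "grip": [grip, ...]}. A call has 1 to 12 rows; each row shifts and turns the commanded pose from where the row before left it, along the tool's axes as they then stand; what a row does not reach is not made up. A row lasts 1/12 s, in which the tool goes at most 41.7 mm and 7.16 degrees, less where a joint would pass 70% of its speed; a pose out of reach is approached as far as the arm can. A call is refused whole if a number of a shift passes 0.0417 or a number of a turn 0.125, either way. A call with a gripper value outside its range is refused whole. The fingers move at their own pace and stop on an object; the grip force is fixed at half the most. Time passes only in rows, so rows that do not move let the fingers close. It gives the time, the measured TCP pose, the force and the opening at its end, in the units of the state.
- arm.read_state(): the state, without advancing time (a new reading comes with each control period).
- optics.get_image(name): name is "scene" or "top" or "wrist"; returns a dict with "image" (400x640x3 uint8, blue, green, red), "depth" (400x640 float32, mm along the optical axis (not along the pixel's ray), 0 where there is no reading), "camera_matrix" (3x3 intrinsics, pixels), "R" (3x3) and "t" (3): a world point X has camera coordinates R X + t; the wrist camera has in their place "hand_eye" (4x4, takes a point from camera to tool coordinates, whose origin is the TCP and whose axes are the flange's). Camera axes: x right, y down, z forward; pixel columns grow to the right and rows downward; lengths in mm; the calibration is good to about 2 mm. A picture is of the moment at which its call begins: read the wrist's pose just before it.
- workorder.job_done(): hands the job in, once; it reports no verdict.
The state is a dict: "clock": time; "joints": joint angles; "joint_vel": joint speeds; "joint_efforts": joint torques, N m; "position": TCP position; "ee_rot": TCP orientation; "contact_force": force on the tool from outside, world axes, zero at the start; "wrist_torque": the same for the moment, N m; "gripper_width": finger opening in mm.
Only numpy, scipy, OpenCV 4.12 (cv2) and the standard library are available. Lean on these libraries where they do the work, as an engineer would, in place of code of your own. Each camera call takes 0.05 s, during which the arm holds its last target. There are 200 camera calls.

## Task

The cracked clay tag on the ledge of the reclaim bin is scrap: with one fingertip push the orange self-closing flap well open, and while that finger holds it open use the other finger to push the tag off the ledge into the bin, sliding it and never lifting it; the tag itself must not be used to force the flap. Then let the flap swing shut, and leave the jar, the stamp and everything else where they stand.

Things in the scene. Friction and masses are not known exactly. Their poses are not given: they have to be found in the camera images.
- bin: Reclaim bin: clear tub, white top ledge, fixed. Origin on the table right under the lip; +x is the way the tag goes in, z up. In its frame (mm): flat rimless ledge x -160 to 0, y +-125, top at z 120, ending at the lip (x 0). Beyond it the mouth, x 0 to 105, y +-67, covered by the flap, grey top flush with the ledge beside it. Inside is one space, floor at z 6, running back under the ledge.
- lip (a point): Middle of the lip, the far edge of the ledge where the mouth begins, at ledge-top height (120 mm above the table); axes as the bin's.
- flap (a joint): Opening of the orange sprung flap (rad): 0 shut, 1.1 most. Plate 107 long, 126 wide, 4 mm thick, hinged at its high far edge. Shut, it slopes down 23 degrees towards the lip. Pushed forward (+x of the bin) or down it swings in, free edge down then forward. The spring (0.13 N m shut, 0.26 N m at 1.1 rad) shuts it. A fingertip just above ledge height 70 mm past the lip holds it at 0.45 rad.
- flap_hinge (a point): Middle of the flap's hinge line, parallel to the bin's y, 105 mm beyond the lip and 42 mm above the ledge. A grey hood frames it: side cheeks y +-67 to 75 mm, from 80 to 140 mm beyond the lip, up to 46 mm above the ledge; hood top from 108 to 140 mm beyond the lip, up to 48 mm above the ledge.
- flap_edge (a point): Middle of the flap's free lower edge; moves with the flap. Shut, it lies 6 mm beyond the lip at ledge height. The flap counts as open from 0.15 rad: the tag's centre may cross the lip only then.
- tag: The cracked tag: cream clay disc 44 mm across, 9 mm thick, about 30 g, with a green leaf print and a dark crack across it. It lies flat on the bin's ledge, its centre 60 to 85 mm before the lip and within 30 mm of the middle. Origin at the centre of its underside, z up.
- jar: Loose green jar with white lid, 34 mm across, 45 mm high, on a rear corner of the ledge (either side, 90 to 100 mm off the middle). Origin at the centre of its base. Leave alone.
- stamp: Loose wooden stamp, foot 34 mm across, 40 mm high, on the other rear corner of the ledge. Origin at the centre of its base. Leave alone.
- sound_a: Sound tag like the cracked one but whole, 44 mm disc, on the wooden ware board left of the bin. Origin at the centre of its underside. Leave alone.
- sound_b: Another sound tag on the ware board. Origin at the centre of its underside. Leave alone.
- cup: Terracotta cup, 72 mm across, 80 mm high, on the table right of the bin. Origin at the centre of its base. Leave alone.
- brush: Brush 170 mm long lying on the table right of the bin. Leave alone.

How it is judged (in metres and radians):
On the way, in this order (a step that is already met when the one before it is completed fails the run):
1. a finger holds the flap open while the tag is still on the ledge (value of joint flap above 0.15 rad and contact force between the fingers and flap above 0.2 N and x of tag in the frame of bin below 0 m and z of tag in the frame of bin above 0.115 m), for 0.1 s.
2. the tag has dropped into the bin (z of tag in the frame of bin below 0.06 m and x of tag in the frame of bin between -0.16 and 0.14 m and y of tag in the frame of bin between -0.125 and 0.125 m), for 0.1 s.
At the end, for the whole second after the job is handed in: The tag lies at rest inside the bin (more than 60 mm below ledge top, within its walls), the flap is shut again (under 0.06 rad), and no bystander has moved more than 20 mm (all of step 2 and value of joint flap below 0.06 rad and linear speed of tag below 0.03 m/s); the robot touches nothing.
It fails at once if the tag is lifted more than 12 mm off the ledge (z of tag in the frame of bin above 0.132 m).
It fails at once if the tag's centre crosses the lip while the flap is not held open (under 0.15 rad) (x of tag in the frame of bin above 0 m and z of tag in the frame of bin above 0.112 m and value of joint flap below 0.15 rad).
It fails at once if the tag, still on the ledge, is used to force the flap (over 3 N) (x of tag in the frame of bin below 0 m and z of tag in the frame of bin above 0.115 m and contact force between tag and flap above 3 N).
It fails at once if a bystander is moved more than 20 mm (distance of any of jar, stamp, sound_a, sound_b, cup, brush from where it was at the start of the episode above 0.02 m).
It also fails if it takes over 42 s, if anything falls off the work surface, if the arm or the gripper's body presses on something with over 40 N, if the wrist force passes 120 N, or if a joint passes its speed limit or range.

## Working session

There is one attempt and no reset: what is moved stays moved. The work goes in short steps, Python scripts to look and compute and a tool call to move; the robot and the scene stay as the last step left them, time stands still between calls to the robot, and variables do not carry over. Pictures are saved under pics/ and viewed, about 8 in all and at most 12, crops included, and the job is handed in when it is done.

Besides the shell and the picture viewer there is one more tool, called after "Emit:" as name(argument=value, ...) on one line, values as JSON. play_rows: Moves the arm, as the interface text tells. Its arguments: {"type":"object","properties":{"travel":{"type":"array","items":{"type":"array","items":{"type":"number"}}},"rotation":{"type":"array","items":{"type":"array","items":{"type":"number"}}},"grip":{"type":"array","items":{"type":"number"}}},"required":["travel","rotation","grip"]}

```bash
mkdir -p pics; python3 - <<'E'
from bench import arm, optics
import cv2, numpy as np, pickle
s=arm.read_state(); print(s, arm.grip_depth)
d={}
for n in("scene","top"):
    d[n]=optics.get_image(n); cv2.imwrite(f"pics/{n}0.png",d[n]["image"])
    print(n,d[n]["camera_matrix"].tolist(),d[n]["R"].tolist(),d[n]["t"].tolist())
pickle.dump(d,open("d0.pkl","wb"))
E
```

```text
{'clock': 0.0, 'joints': array([-1.04838063e+00,  3.85592830e-01,  6.63471071e-03, -5.07258438e-04,
       -1.19401230e+00, -2.58512767e-01]), 'joint_vel': array([ 0.00239198,  0.00105381, -0.00098916, -0.0001735 , -0.0002519 ,
        0.00156069]), 'joint_efforts': array([ 1.23381811e-03, -3.92289197e+01,  1.88403726e+01,  4.18602660e+00,
       -4.60363590e-03, -1.86178134e-06]), 'position': array([ 162.84772114, -602.80778561,  230.20194627]), 'ee_rot': array([-1.31476048e-01,  9.91318724e-01,  1.09495260e-03, -1.95756247e-04]), 'contact_force': array([-0.2876875 ,  0.02712477, -0.57823129]), 'wrist_torque': array([ 0.00685345,  0.02369059, -0.00881639]), 'gripper_width': 85.33609713385178} 18.700000000000003
scene [[418.2990765277924, 0.0, 317.0421293743683], [0.0, 418.2990765277924, 199.47784539244185], [0.0, 0.0, 1.0]] [[-0.6407191229863701, 0.7675901850832577, 0.0168615895877794], [0.4646022343459888, 0.40510772417254387, -0.7874214218932941], [-0.6112477151534326, -0.49668203065904454, -0.6161843807985691]] [329.20283444897376, -208.7193818706636, 1568.5575546668974]
top [[435.1387851930453, 0.0, 319.9881812757559], [0.0, 435.1387851930453, 202.81186284004662], [0.0, 0.0, 1.0]] [[0.0173397939654939, -0.9993238748797005, 0.03242105242978998], [-0.9876870832926629, -0.022162150349623357, -0.1548646653976075], [0.1554784777455274, -0.029336533321128153, -0.9874035703655482]] [2.8962393722118756, 562.4187002509422, 1128.644609014966]
```

View pics/scene0.png

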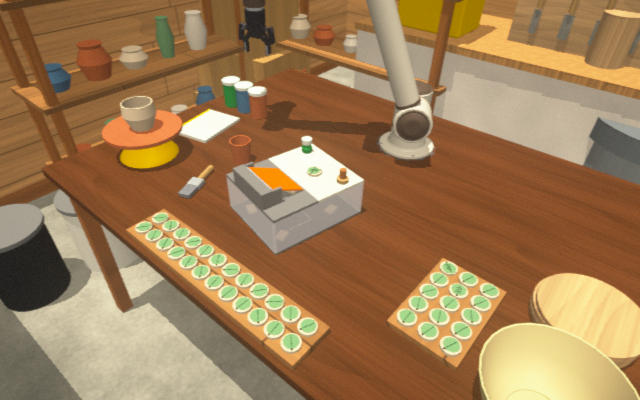

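View pics/top0.png

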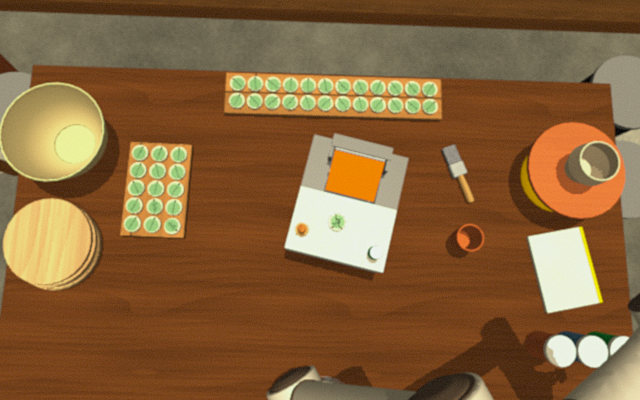

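The top view shows the bin's white ledge in the middle: tag near (337,222), orange flap near (357,175), stamp at (302,229), jar at (373,252). The scene view shows the same layout.

```bash
cat > h.py <<'E'
import numpy as np
def cast(c,uv,z):
    uv=np.atleast_2d(np.asarray(uv,float)); K,R,t=c["camera_matrix"],np.array(c["R"]),np.array(c["t"])
    o=-R.T@t; d=np.c_[uv,np.ones(len(uv))]@np.linalg.inv(K).T@R
    return o+d*((z-o[2])/d[:,2])[:,None]
E
python3 - <<'E'
import cv2,numpy as np,pickle
from h import cast
d=pickle.load(open("d0.pkl","rb")); c=d["top"]; im=c["image"]; hsv=cv2.cvtColor(im,cv2.COLOR_BGR2HSV)
roi=np.zeros(im.shape[:2],np.uint8); roi[125:280,275:415]=1
H,S,V=cv2.split(hsv)
def big(m):
    m=(m&(roi>0)).astype(np.uint8); cs,_=cv2.findContours(m,cv2.RETR_EXTERNAL,cv2.CHAIN_APPROX_NONE); return max(cs,key=cv2.contourArea)
w=big((S<50)&(V>185)); 
print("white",cv2.contourArea(w),cv2.minAreaRect(w))
print("ledge corners",cast(c,cv2.boxPoints(cv2.minAreaRect(w)),120).round(1).tolist())
o=big((H<18)&(S>200)&(V>180)&(np.arange(400)[:,None]<210)); b=cv2.boxPoints(cv2.minAreaRect(o)); print("orange",cv2.approxPolyDP(o,4,True)[:,0].tolist(),b.tolist()); print(cast(c,b,120).round(1).tolist(),cast(c,b,162).round(1).tolist())
# tag: non-white hole in ledge near centre
m=np.zeros_like(roi); m[208:238,322:352]=1
g=((H>30)&(H<90)&(S>45)&(m>0)).astype(np.uint8); M=cv2.moments(g,True); print("green",M["m00"],cast(c,[M["m10"]/M["m00"],M["m01"]/M["m00"]],129).round(1))
cr=im[120:285,270:420]; cv2.imwrite("pics/crop1.png",cv2.resize(cr,None,fx=3.6,fy=3.6,interpolation=cv2.INTER_CUBIC))
s=d["scene"]; 
E
```

```text
white 6328.0 ((341.41595458984375, 227.87384033203125), (101.45391082763672, 65.96870422363281), 14.349332809448242)
ledge corners [[437.1, 103.1, 120.0], [599.0, 66.7, 120.0], [540.2, -182.9, 120.0], [380.0, -140.6, 120.0]]
orange [[335, 151], [326, 189], [373, 200], [384, 163]] [[325.0, 189.00001525878906], [334.76470947265625, 149.94117736816406], [384.17645263671875, 162.2941131591797], [374.4117431640625, 201.3529510498047]]
[[585.9, 4.3, 120.0], [688.6, -19.2, 120.0], [659.2, -146.6, 120.0], [557.1, -121.3, 120.0]] [[577.9, 6.0, 162.0], [676.6, -16.6, 162.0], [648.4, -139.1, 162.0], [550.2, -114.7, 162.0]]
green 200.0 [[502.1 -26.1 129. ]]
```

View pics/crop1.png

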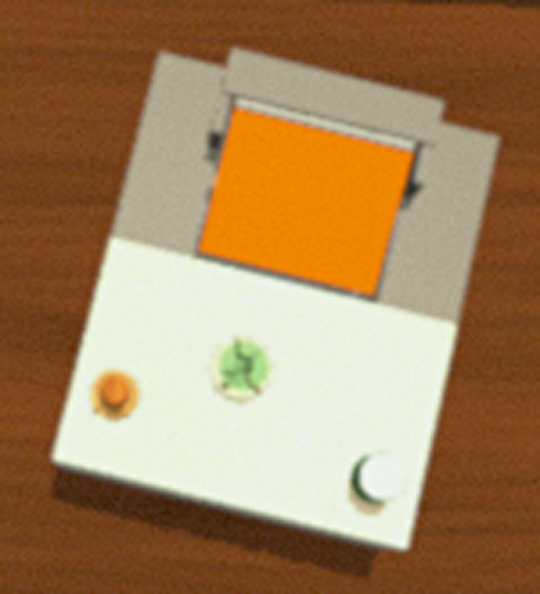

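```bash
python3 - <<'E'
import numpy as np,pickle
from h import cast
d=pickle.load(open("d0.pkl","rb")); c=d["top"]
p=np.array([(112,237),(455,322),(410,548),(53,462)])/3.6+[269.6,119.6]
q=cast(c,p,120)[:,:2]; print(q.round(1).tolist())
L,Rr,RR,RL=q
print("lip",(L+Rr)/2,"len",np.linalg.norm(L-Rr),np.linalg.norm(RL-RR),np.linalg.norm(L-RL),np.linalg.norm(Rr-RR))
v=L-Rr; w=RL-RR; x=(L-RL)+(Rr-RR)
print("yaws",[np.degrees(np.arctan2(-a[0],a[1])) for a in(v,w)],np.degrees(np.arctan2(x[1],x[0])))
v=v+w; yaw=np.arctan2(-v[0],v[1])*.5+np.arctan2(x[1],x[0])*.5
lip=q.mean(0)+80*np.array([np.cos(yaw),np.sin(yaw)])
def tobin(P): 
    e=P-lip; return np.array([e@[np.cos(yaw),np.sin(yaw)],e@[-np.sin(yaw),np.cos(yaw)]])
print("lip",lip,"yaw",yaw)
for n,uv,z in(("tag",(241,370),129),("jar",(381,477),165),("stamp",(115,388),160)):
    P=cast(c,np.array(uv)/3.6+[269.6,119.6],z)[0,:2]; print(n,P,tobin(P))
print("depth z at ledge:",end=" ")
u,v_=(320,235); K=c["camera_matrix"]; z=c["depth"][v_,u]; print(((np.array([(u-K[0,2])/K[0,0],(v_-K[1,2])/K[1,1],1])*z-c["t"])@c["R"]))
E
```

```text
[[593.6, 65.9], [538.6, -176.0], [381.4, -143.4], [435.5, 102.5]]
lip [566.13060612 -55.03711098] len 248.01048482350296 251.75328938797384 162.3539612467167 160.5320406721136
yaws [np.float64(-12.815659430935305), np.float64(-12.39445703815677)] -12.376784623674052
lip [565.39711686 -55.03818397] yaw -0.2179939416132184
tag [500.6117452  -25.34436559] [-69.67403954  14.97983461]
jar [ 427.40663938 -116.37610673] [-121.45905045  -89.72965902]
stamp [483.30415661  60.7568235 ] [-105.19324547   95.30015206]
depth z at ledge: [469.19239059  14.90397205 120.02577071]
```

Emit:
play_rows(travel=[[-0.028,0.0275,0],[-0.028,0.0275,0],[-0.028,0.0275,0],[-0.028,0.0275,0],[-0.028,0.0275,0],[-0.028,0.0275,0],[-0.028,0.0275,0],[-0.028,0.0275,0],[-0.028,0.0275,0],[-0.028,0.0275,0],[-0.028,0.0275,0],[-0.028,0.0275,0]], rotation=[[0,0,0],[0,0,0],[0,0,0],[0,0,0],[0,0,0],[0,0,0],[0,0,0],[0,0,0],[0,0,0],[0,0,0],[0,0,0],[0,0,0]], grip=[1,1,1,1,1,1,1,1,1,1,1,1])

```text
clock: 1.1
position: [401.6, -195.2, 231.3]
ee_rot: [-0.132, 0.991, 0.0, 0.0]
contact_force: [0.5, 0.1, -0.1]
gripper_width: 85.5
```

Emit:
play_rows(travel=[[-0.028,0.0275,0],[-0.028,0.0275,0],[-0.028,0.0275,0],[-0.0285,0.0275,0],[-0.028,0.0275,0],[0,0,0]], rotation=[[0,0,0],[0,0,0],[0,0,0],[0,0,0],[0,0,0],[0,0,0]], grip=[1,1,1,1,1,1])

```text
clock: 1.6
position: [504.1, -23.2, 230.8]
ee_rot: [-0.134, 0.991, 0.0, 0.001]
contact_force: [-0.0, -0.9, -0.6]
gripper_width: 85.6
```

Emit:
play_rows(travel=[[0,0,0],[0,0,0],[0,0,0],[0,0,0],[0,0,0],[0,0,0],[0,0,0],[0,0,0],[0,0,0],[0,0,0],[0,0,0]], rotation=[[0,0,-0.121],[0,0,-0.121],[0,0,-0.121],[0,0,-0.121],[0,0,-0.121],[0,0,-0.121],[0,0,-0.121],[0,0,-0.121],[0,0,-0.121],[0,0,0],[0,0,0]], grip=[1,1,1,1,1,1,1,1,1,1,1])

```text
clock: 2.52
position: [500.8, -28.0, 231.0]
ee_rot: [-0.625, 0.781, 0.0, -0.0]
contact_force: [-0.3, 0.2, -0.4]
gripper_width: 85.0
```

```bash
cat >> h.py <<'E'
from scipy.spatial.transform import Rotation
def wcam(w,s):
    T=np.eye(4); T[:3,:3]=Rotation.from_quat(s["ee_rot"]).as_matrix(); T[:3,3]=s["position"]
    M=np.linalg.inv(T@np.array(w["hand_eye"])); return dict(camera_matrix=w["camera_matrix"],R=M[:3,:3],t=M[:3,3])
E
python3 - <<'E'
from bench import arm, optics
import cv2,pickle
for i in range(3):
    s=arm.read_state(); w=optics.get_image("wrist"); print(s["position"].round(1),s["ee_rot"].round(4),s["clock"])
print(w["hand_eye"]); pickle.dump((s,w),open("w1.pkl","wb")); cv2.imwrite("pics/w1.png",w["image"])
E
```

```text
[500.8 -28.  231. ] [-6.247e-01  7.809e-01  2.000e-04 -3.000e-04] 2.5167
[500.9 -27.9 231.1] [-6.248e-01  7.808e-01  2.000e-04 -2.000e-04] 2.5667
[500.9 -27.9 231.1] [-6.250e-01  7.806e-01  1.000e-04 -2.000e-04] 2.6167
[[-1.10736348e-03 -9.45250610e-01 -3.26343466e-01  8.40413810e+01]
 [ 9.99999265e-01 -1.20798864e-03  1.05684165e-04 -1.46689772e+00]
 [-4.94117222e-04 -3.26343109e-01  9.45251253e-01 -1.42496164e+02]
 [ 0.00000000e+00  0.00000000e+00  0.00000000e+00  1.00000000e+00]]
```

View pics/w1.png

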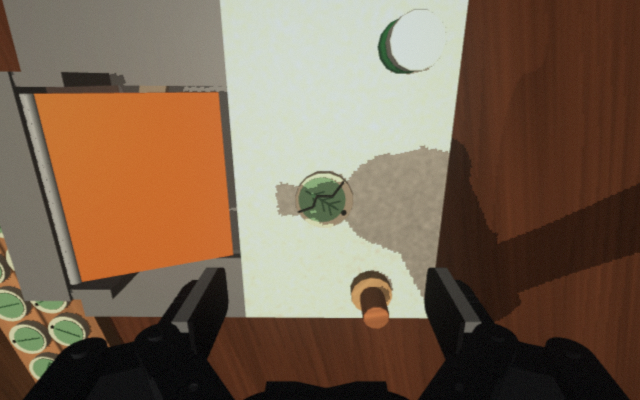

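Wrist view: the tag is at about (324,199), lip line from (222,0) to (244,316), jar top-right, stamp at (372,298); both fingers show at the bottom.

```bash
python3 - <<'E'
import numpy as np,pickle
from h import *
s,w=pickle.load(open("w1.pkl","rb")); c=wcam(w,s); yaw=-.218
lip=np.array([565.4,-55.0]); B=np.array([[np.cos(yaw),np.sin(yaw)],[-np.sin(yaw),np.cos(yaw)]])
f=lambda P:(B@(P[:2]-lip)).round(1)
for n,uv,z in(("tag",(323.5,198.5),129),("lipA",(222,2),120),("lipB",(244,316),120),("orangeLo",(221,92),121),("orangeLoB",(233,258),121),("rearA",(467,5),120),("jar",(413,42),165)):
    P=cast(c,uv,z)[0]; print(n,P.round(1),f(P))
print("tcp",f(s["position"])); 
K=w["camera_matrix"]; D=w["depth"]
for u,v in((300,100),(323,190)):
    print(((np.array([(u-K[0,2])/K[0,0],(v-K[1,2])/K[1,1],1])*D[v,u]-c["t"])@c["R"]).round(1))
# finger tips via depth
HE=np.array(w["hand_eye"])
for u,v in((215,275),(440,275),(205,300),(450,300)):
    p=np.array([(u-K[0,2])/K[0,0],(v-K[1,2])/K[1,1],1])*D[v,u]; print("finger",(HE@np.r_[p,1])[:3].round(1))
E
```

```text
tag [504.1 -28.  129. ] [-65.7  13.1]
lipA [ 538.9 -170.1  120. ] [  -1.  -118.1]
lipB [596.5  65.4 120. ] [  4.3 124.3]
orangeLo [ 556.8 -117.2  121. ] [  5.1 -62.6]
orangeLoB [588.1   8.5 121. ] [ 8.5 66.9]
rearA [ 384.9 -133.7  120. ] [-159.2 -115.8]
jar [ 433.1 -117.9  165. ] [-115.6  -90. ]
tcp [-68.8  12.5]
[504.7 -99.9 119.7]
[503.  -34.4 128.4]
finger [ 10.8 -45.1 -22.7]
finger [ 10.2  43.7 -22. ]
finger [  9.5 -44.5 -37.2]
finger [ 10.   42.3 -38.2]
```

Emit:
play_rows(travel=[[0,0,0.02],[0,0,0.025],[0,0,0.025],[0,0,0.02],[0,0,0.01],[0,0,0.006],[0,0,0.004],[0,0,0],[0,0,0],[0,0,0]], rotation=[[0,0,0],[0,0,0],[0,0,0],[0,0,0],[0,0,0],[0,0,0],[0,0,0],[0,0,0],[0,0,0],[0,0,0]], grip=[1,1,1,1,1,1,1,1,1,1])

```text
clock: 3.5
position: [501.8, -27.7, 122.2]
ee_rot: [-0.626, 0.78, -0.0, 0.001]
contact_force: [-0.5, -0.1, -0.0]
gripper_width: 85.2
```

```bash
python3 - <<'E'
from bench import arm, optics
import cv2,pickle
s=arm.read_state(); w=optics.get_image("wrist"); c=optics.get_image("scene"); print(s["position"].round(1),s["contact_force"])
a=cv2.resize(w["image"],(560,350)); b=cv2.resize(c["image"][120:260,200:400],(340,238),interpolation=cv2.INTER_CUBIC)
import numpy as np
cv2.imwrite("pics/w2.png",np.vstack([cv2.copyMakeBorder(a,0,0,0,0,cv2.BORDER_CONSTANT),cv2.copyMakeBorder(b,0,0,0,220,cv2.BORDER_CONSTANT)]))
E
```

```text
[501.8 -27.7 122.2] [-0.46821244 -0.09217735 -0.03908808]
```

View pics/w2.png

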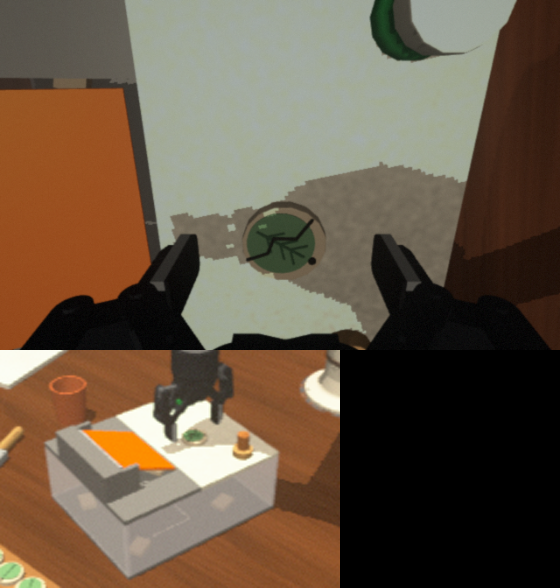

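The wrist view shows the tag at about (285,240) between the open fingers, with the flap-side finger over the ledge just short of the lip. In the scene inset both fingers straddle the tag. I'll descend until touch.

Emit:
play_rows(travel=[[0,0,0.003],[0,0,0.003],[0,0,0.002],[0,0,0.001],[0,0,0],[0,0,0]], rotation=[[0,0,0],[0,0,0],[0,0,0],[0,0,0],[0,0,0],[0,0,0]], grip=[1,1,1,1,1,1])

```text
clock: 4.1
position: [501.1, -27.8, 112.2]
ee_rot: [-0.626, 0.78, 0.0, -0.0]
contact_force: [0.3, 1.1, -0.4]
gripper_width: 85.6
```

Emit:
play_rows(travel=[[0,0,0.001],[0,0,0.001],[0,0,0],[0,0,0]], rotation=[[0,0,0],[0,0,0],[0,0,0],[0,0,0]], grip=[1,1,1,1])

```text
clock: 4.43
position: [501.1, -27.8, 110.3]
ee_rot: [-0.626, 0.78, 0.0, -0.0]
contact_force: [-0.0, 0.4, 0.8]
gripper_width: 85.5
```

Emit:
play_rows(travel=[[0,0,0.001],[0,0,0],[0,0,0]], rotation=[[0,0,0],[0,0,0],[0,0,0]], grip=[1,1,1])

```text
clock: 4.68
position: [501.1, -27.8, 109.2]
ee_rot: [-0.626, 0.78, 0.0, -0.0]
contact_force: [-0.3, 0.3, -0.2]
gripper_width: 85.7
```

Emit:
play_rows(travel=[[0,-0.006,0],[0,-0.01,0],[0,-0.01,0],[0,-0.01,0],[0,-0.01,0],[0,-0.01,0],[0,0,0],[0,0,0]], rotation=[[0,0,0],[0,0,0],[0,0,0],[0,0,0],[0,0,0],[0,0,0],[0,0,0],[0,0,0]], grip=[1,1,1,1,1,1,1,1])

```text
clock: 5.35
position: [557.1, -40.1, 109.4]
ee_rot: [-0.626, 0.78, -0.001, 0.001]
contact_force: [-0.4, -0.0, 1.6]
gripper_width: 85.2
```

```bash
python3 - <<'E'
from bench import arm, optics
import cv2,pickle
import numpy as np
s=arm.read_state(); w=optics.get_image("wrist"); c=optics.get_image("scene"); print(s["position"].round(1),s["contact_force"])
a=cv2.resize(w["image"],(560,350)); b=cv2.resize(c["image"][120:260,200:400],(340,238),interpolation=cv2.INTER_CUBIC)
cv2.imwrite("pics/w3.png",np.vstack([a,cv2.copyMakeBorder(b,0,0,0,220,cv2.BORDER_CONSTANT)]))
E
```

```text
[557.1 -40.1 109.4] [-0.36547703 -0.02623973  1.58862923]
```

View pics/w3.png

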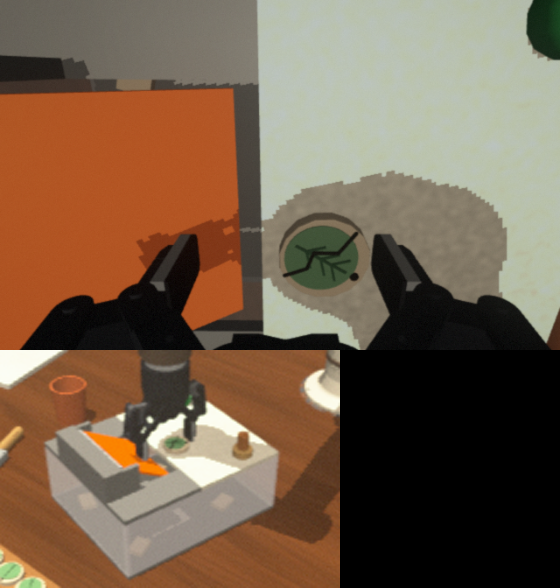

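The flap is being pressed in (scene inset shows it tilted), and the tag at about (322,256) sits against or close to the rear finger. I'll push a bit further, hold, and then continue.

Emit:
play_rows(travel=[[0,-0.006,0],[0,-0.006,0],[0,-0.006,0],[0,0,0],[0,0,0],[0,0,0]], rotation=[[0,0,0],[0,0,0],[0,0,0],[0,0,0],[0,0,0],[0,0,0]], grip=[1,1,1,1,1,1])

```text
clock: 5.95
position: [573.6, -43.9, 109.4]
ee_rot: [-0.626, 0.78, -0.0, 0.0]
contact_force: [-1.3, -0.2, 1.2]
gripper_width: 85.5
```

```bash
python3 - <<'E'
from bench import arm, optics
import cv2,pickle
import numpy as np
from h import *
s=arm.read_state(); w=optics.get_image("wrist"); print(s["position"].round(1),s["contact_force"])
c=wcam(w,s); hsv=cv2.cvtColor(w["image"],cv2.COLOR_BGR2HSV)
m=cv2.inRange(hsv,(40,60,30),(90,255,255)); m[:180]=0; m[350:]=0; m[:,:280]=0;m[:,480:]=0
k=max(cv2.findContours(m,cv2.RETR_EXTERNAL,cv2.CHAIN_APPROX_NONE)[0],key=cv2.contourArea); (u,v),_,_=cv2.fitEllipse(cv2.convexHull(k))
P=cast(c,(u,v),129)[0]; R=Rotation.from_quat(s["ee_rot"]).as_matrix(); print((u,v),P,"in tool",R.T@(P-s["position"]))
# lip line in tool coords: ledge edge rows 20..120
for r in (30,120):
    row=hsv[r]; x=np.where((row[:,1]<60)&(row[:,2]>170))[0].min(); print(r,x,R.T@(cast(c,(x,r),120)[0]-s["position"]))
cv2.imwrite("pics/w4.png",w["image"])
E
```

```text
[573.6 -43.9 109.4] [-1.29898454 -0.24693536  1.21198283]
(377.9580078125, 303.8089294433594) [554.96734561 -34.63779023 129.        ] in tool [ -4.9700964   20.22063583 -19.58253775]
30 344 [ 99.62024074   4.84765082 -10.57493484]
120 342 [ 69.2791865    4.58637681 -10.57439227]
```

Emit:
play_rows(travel=[[0,-0.007,0],[0,-0.007,0],[0,-0.007,0],[0,-0.007,0],[0,-0.003,0],[0,0,0],[0,0,0],[0,0,0]], rotation=[[0,0,0],[0,0,0],[0,0,0],[0,0,0],[0,0,0],[0,0,0],[0,0,0],[0,0,0]], grip=[1,1,1,1,1,1,1,1])

```text
clock: 6.67
position: [601.5, -50.6, 107.6]
ee_rot: [-0.626, 0.78, 0.002, -0.003]
contact_force: [-6.5, 1.2, -0.8]
gripper_width: 85.5
```

```bash
python3 - <<'E'
from bench import arm, optics
import cv2
import numpy as np
s=arm.read_state(); w=optics.get_image("wrist"); c=optics.get_image("scene"); print(s["position"].round(1),s["contact_force"])
a=cv2.resize(w["image"],(560,350)); b=cv2.resize(c["image"][120:260,200:400],(340,238),interpolation=cv2.INTER_CUBIC)
cv2.imwrite("pics/w5.png",np.vstack([a,cv2.copyMakeBorder(b,0,0,0,220,cv2.BORDER_CONSTANT)]))
E
```

```text
[601.5 -50.6 107.6] [-6.52223039  1.21555265 -0.75496816]
```

View pics/w5.png

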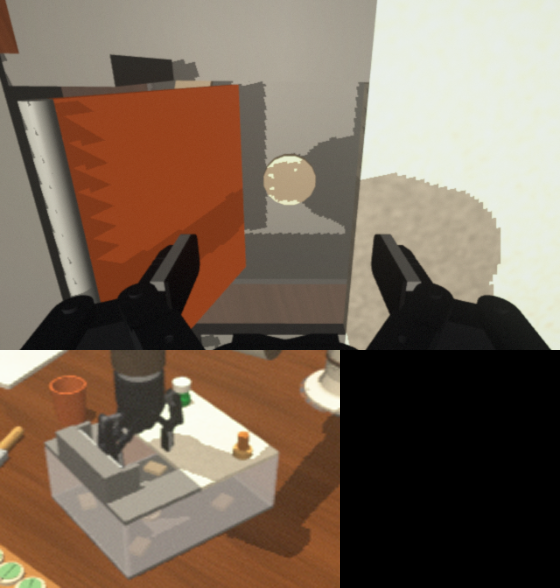

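The tag is face down on the bin floor (wrist view (290,180)) and the flap is held wide open. Now I'll back out so the flap closes with the finger, then lift away.

Emit:
play_rows(travel=[[0,0.004,-0.003],[0,0.01,0],[0,0.01,0],[0,0.01,0],[0,0.01,0],[0,0.01,0],[0,0.01,0],[0,0.01,0],[0,0.01,0],[0,0.01,0],[0,0.008,0],[0,0,0]], rotation=[[0,0,0],[0,0,0],[0,0,0],[0,0,0],[0,0,0],[0,0,0],[0,0,0],[0,0,0],[0,0,0],[0,0,0],[0,0,0],[0,0,0]], grip=[1,1,1,1,1,1,1,1,1,1,1,1])

```text
clock: 7.77
position: [502.0, -28.3, 112.2]
ee_rot: [-0.626, 0.78, 0.0, -0.001]
contact_force: [-0.9, -0.4, -0.1]
gripper_width: 85.6
```

Emit:
play_rows(travel=[[0,0,-0.01],[0,0,-0.02],[0,0,-0.03],[0,0,-0.03],[0,0,-0.03],[0,0,-0.02],[0,0,0],[0,0,0],[0,0,0],[0,0,0]], rotation=[[0,0,0],[0,0,0],[0,0,0],[0,0,0],[0,0,0],[0,0,0],[0,0,0],[0,0,0],[0,0,0],[0,0,0]], grip=[1,1,1,1,1,1,1,1,1,1])

```text
clock: 8.6
position: [503.3, -28.5, 250.9]
ee_rot: [-0.626, 0.78, 0.001, -0.001]
contact_force: [-0.2, -0.1, 0.3]
gripper_width: 85.3
```

```bash
python3 - <<'E'
from bench import arm, optics
import cv2
import numpy as np
s=arm.read_state(); w=optics.get_image("wrist"); c=optics.get_image("scene"); print(s["clock"],s["position"].round(1),s["contact_force"])
a=cv2.resize(w["image"],(480,300)); b=cv2.resize(c["image"][100:260,170:410],(420,280),interpolation=cv2.INTER_CUBIC)
cv2.imwrite("pics/w6.png",np.vstack([a,cv2.copyMakeBorder(b,0,0,0,60,cv2.BORDER_CONSTANT)]))
E
```

```text
8.6 [503.3 -28.5 250.9] [-0.16624659 -0.09891793  0.33941173]
```

View pics/w6.png

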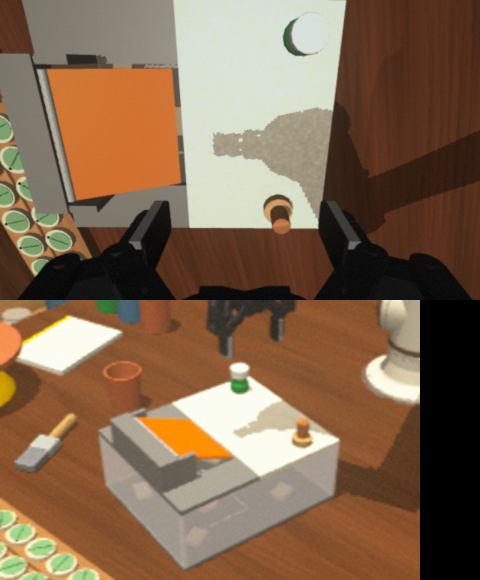

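The ledge is clear, the flap at about (115,130) is shut as it was at the start, and the jar and stamp are still standing. The arm is clear of everything, so I'll hand in.

```bash
python3 -c "
from bench import workorder; print(workorder.job_done())"
```

```text
the job is handed in; nothing more can be done
None
```

The scrap tag is in the bin and the job is handed in; it returned no verdict. I straddled the tag with the open fingers just above the ledge. In one slide along the bin's x axis, the front finger pushed the flap open and the rear finger pushed the tag off the lip. I then backed out, so the flap closed behind the finger, and lifted clear at 8.6 s of the 42 s allowed.

- **Tag:** with the flap held open, the wrist picture showed it lying on the bin floor. After retreat the ledge was empty, though the shut flap hid the tag from view by then.
- **Flap:** in the last picture it looks fully shut, as at the start. I judged this by eye and did not measure the angle.
- **Forces:** the highest reading between moves was about 6.6 N, with the flap fully open. At the end the tool read under 0.5 N and was clear of everything.
- **Bystanders:** the jar and stamp stand where they were, by eye. The cup and brush look undisturbed. The sound tags were only partly in the last view and the arm never went near them.
- **Disagreement:** the top and wrist cameras differed by up to 4 mm on the tag's position and about 1° on the bin's heading. Both were within what the push needed.

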